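Fit a tube head to a touch-operated vortex mixer

ROBOT

A 6-joint arm with a two-finger parallel gripper is mounted at the origin on a cart in front of the work surface, level with it; the furniture and walls round the work are solid. World frame = base frame: x ahead of the robot, y to its left, z up, the work surface at z = 0. Lengths are in m, angles in rad, forces in N, time in s.
With the tool pointing down it reaches from about 0.25 to 0.775 m from the base axis. Payload 4 kg.
Tool frame: the origin (TCP) lies midway between the tips of the shut fingers; the grasp point (between the pads) lies 19 mm behind it (robot.tcp_to_grasp is the distance from the TCP to the grasp point, in m); z points along the fingers, x is the direction in which the jaws open and shut, and the axes are right-handed (so a half turn about z gives the same grasp; the last joint's range is limited). The gripper opens to 94 mm and grips with 3 to 60 N. Pads are 16 mm wide; open, the fingers measure 119 mm over their backs; the gripper's body (75 mm by 177 mm) begins 78 mm behind the grasp point.
Start: joints at [-1.436, 0.087, 1.371, -0, 1.684, -0.103], TCP at [0.13, -0.535, 0.206] pointing down, gripper open.
Joint ranges: [-3.1, 3.1], [-0.76, 2.03], [0.27, 2.55], [-1.08, 4.22], [0.17, 2.65], [-2.57, 2.57]. Speed limits (rad/s): [2.79, 2.79, 3.14, 3.14, 3.14, 3.14].

INTERFACE

Orientations are given as [roll, pitch, yaw] about the fixed x, y, z axes, in that order (R = Rz(yaw) Ry(pitch) Rx(roll)).
In Python, from bench import get_obs, vision, robot gives the robot as it stands.
- The arm moves only by the tool servo_tool, never from a script. Its argument "targets" is text: rows parted by semicolons, each of 7 numbers parted by spaces: the opening, from 0 (shut) to 1 (fully open), then the shift along the tool's x, y, z as a fraction of full scale, then the turn, a rotation vector about the tool's x, y, z as a fraction of full scale. A call has 1 to 12 rows; each row is the pose to reach, as a shift and turn from the pose commanded when the call began, along the tool's axes at that moment, turning the shorter way round; what a row does not reach only later rows make up. Full scale, the value 1, is 0.25 m for a shift and pi rad for a turn. A row lasts 1/12 s, in which the tool goes at most 41.7 mm and 7.16 degrees, less where a joint would pass 70% of its speed; a pose out of reach is approached as far as the arm can. A call with a number of a shift or a turn outside -1 to 1 is refused whole. A call with a gripper value outside its range is refused whole. The fingers move at their own pace and stop on an object; the grip force is fixed at half the most. Time passes only in rows, so rows that repeat a pose let the fingers close. It gives the time, the measured TCP pose, the force and the opening at its end, in the units of the state.
- get_obs(): the state, without advancing time (a new reading comes with each control period).
- vision.snapshot(name): name is "scene" or "top"; returns a dict with "image" (480x640x3 uint8, red, green, blue), "mtx" (3x3 intrinsics, pixels), "k1" (the pictures are not rectified: a ray, as slopes to the right and down, at radius r is drawn at 1 + k1 r^2 times it, then the intrinsics apply), "world_from_camera" (4x4, takes a point from camera to world coordinates). Camera axes: x right, y down, z forward; pixel columns grow to the right and rows downward; lengths in m; the calibration is good to about 2 mm. A picture is of the moment at which its call begins. There is no depth.
- robot.close_job(): hands the job in, once; it reports no verdict.
The state is a dict: "time": time; "joint_positions": joint angles; "qvel": joint speeds; "joint_torque": joint torques, N m; "tool_pos": TCP position; "ee_rot": TCP orientation; "wrist_force": force on the tool from outside, world axes, zero at the start; "wrist_torque": the same for the moment, N m; "width": finger opening in m.
Only numpy, scipy, OpenCV 4.12 (cv2) and the standard library are available. Lean on these libraries where they do the work, as an engineer would, in place of code of your own. Each camera call takes 0.05 s, during which the arm holds its last target.

TASK

Fit the flat tube head (the disc with a bar grip, not the rubber cup) to the mixer: slide the mixer's transport lock fully to its front stop to uncover the drive hub, then take the head from its stand, put its keyed shaft in the hub and turn it under light pressure until the key slips in and it goes fully home. The mixer runs only while pressed, so finish still holding the head and pressing it down as far as its spring lets it go. Leave the cup head, the two loose vials and the dropper bottle alone.

Things in the scene. Friction and masses are not known exactly. Their poses are not given: they have to be found in the camera images.
- mixer: White mixer, fixed, 210 (x) x 130 (y) mm, deck 80 mm above the bench; origin under its centre, z up. Its +x axis points to its back, away from the sloping control panel. The hub's axis is 50 mm behind the origin (x +50 mm). A steel lock plate covers the hub at first; it runs along x between two rails 5 mm tall, 24 to 29 mm either side of the middle of the deck.
- lock_grip (a point): Middle of the transport lock's black ribbed grip: 22 mm along the slide, 18 mm across; its top is 12.5 mm above this point, the steel plate it stands on 14.5 mm below, the deck 19 mm below. Axes as the mixer's. It slides along its -x (to the control panel, roughly towards the robot) against about 3 N of friction and stays where it is left.
- lock (a joint): Travel of the transport lock in m: 0 = hub covered, 0.048 = front end stop, hub free. It starts between 0 and 0.012.
- hub_top (a point): Centre of the hub's flat upper face, 1 mm above the deck; sinks with the hub. Axes are the mixer's, they do NOT turn with the hub. Aluminium ring, 48 mm across, bore 16 mm, 26 mm deep, with one open keyway 7.5 mm wide reaching 13.8 mm from the axis. The keyway's direction is not given: it is seen as a notch once the lock is open, and lies within 0.42 rad either side of this +x.
- mixer_touch (a joint): How far the hub is pressed down on its spring, in m: 0 = up, 0.005 = bottom stop. It gives from about 5 N of downward force (the head's own weight, up to 2.2 N, does not move it) and is fully down at about 11 N. The hub turns only stiffly (0.3 N m): a key pressed on its face with 10 N or less slides over it until it drops into the keyway.
- head_grip (a point): Centre of the tube head's black bar grip, 32 (x) x 16 (y) x 38 mm tall. Head loose, 0.18 kg, standing shaft down in either bore of the stand. 19 mm below this point is the top of its disc (68 mm across, 10 mm thick, six pockets; a small rib on the rim, at +x, shows where the key is). Fully home in the hub, this point is 43 mm above hub_top; with the key on the hub's face, 58 mm.
- head_tip (a point): Tip of the tube head's steel shaft, 67 mm below its grip's centre, same axes. Shaft 14 mm thick, 24 mm long from a flat 36 mm boss, tapered over its last 4.5 mm. One key, 5 mm wide, on its +x side, reaches 12.5 mm out from the axis, from the boss to 9 mm above the tip: the shaft enters the bore 9 mm before the key meets the hub's face.
- stand: Fixed accessory stand, a grey block 90 (x) x 200 (y) x 34 mm, origin at the centre of its underside, with two 28 mm bores 52 mm either side of the middle along y. The heads rest on it by their bosses, shafts in the bores, free to turn.
- cup_center (a point): Middle of the other head, a black rubber cup 52 mm across on a like shaft (loose), in the stand's other bore; its rim is 12 mm above this point and 38 mm above the stand. Not to be used.
- vial_stray: Clear vial with a black cap, 26 mm across, 56 mm tall, loose, behind and to the left of the mixer; origin at the centre of its foot. Bystander.
- vial_yellow: Vial with yellow contents and a black cap, 26 mm across, 60 mm tall, loose, to the right of the mixer; origin at the centre of its foot. Bystander.
- dropper_bottle: Brown bottle, 35 mm across, 76 mm tall, loose, in front between mixer and stand; origin at the centre of its foot. Bystander.
Not all that is in view belongs to the job. What is shaped like the part that bears head_grip but brown or yellow is not meant.

How it is judged:
On the way, in this order (a step that is already met when the one before it is completed fails the run):
1. the transport lock is at its front end stop (value of joint lock above 0.046 m), for 0.2 s.
2. the tube head is fully home in the hub, key in keyway (z of head_grip in the frame of hub_top below 0.046 m and horizontal distance between head_grip and hub_top below 0.004 m), for 0.2 s.
At the end, for the whole second after the job is handed in: Lock within 3 mm of its front stop; tube head home in the hub (grip centre 40 to 46 mm above hub face, within 4 mm of its axis, upright within 0.08 rad); hub pressed down 3.7 of its 5 mm or more through the last second; the fingers still grip the head with over 3 N (all of step 2 and value of joint lock above 0.045 m and z of head_grip in the frame of hub_top above 0.04 m and angle between head_grip's own z axis and vertical below 0.08 rad and value of joint mixer_touch above 0.0037 m and contact force between the fingers and tube_head above 3 N); the arm keeps its last pose, push and grip.
It fails at once if the cup head is moved more than 25 mm (distance of cup_center from where it was at the start of the episode above 0.025 m).
It fails at once if a bystander is moved more than 25 mm (distance of any of vial_stray, vial_yellow, dropper_bottle from where it was at the start of the episode above 0.025 m).
It also fails if it takes over 61 s, if anything falls off the work surface, if the arm or the gripper's body presses on something with over 40 N, if the wrist force passes 120 N, or if a joint passes its speed limit or range.

## Working session

There is one attempt and no reset: what is moved stays moved. The work goes in short steps, Python scripts to look and compute and a tool call to move; the robot and the scene stay as the last step left them, time stands still between calls to the robot, and variables do not carry over. Pictures are saved under pics/ and viewed, and the job is handed in when it is done.

Besides the shell and the picture viewer there is one more tool, called after "Request:" as name(argument=value, ...) on one line, values as JSON. servo_tool: Moves the arm, as the interface text tells. Its arguments: {"type":"object","properties":{"targets":{"type":"string"}},"required":["targets"]}

```bash
ls; mkdir -p pics; cat > h.py <<'E'
import numpy as np, cv2
from bench import get_obs, vision, robot
def snap(n,f):
    s=vision.snapshot(n); cv2.imwrite('pics/'+f,s['image'][:,:,::-1]); np.savez('pics/'+f+'.npz',**s); return s
def load(f): return dict(np.load('pics/'+f+'.npz'))
def ray(s,u,v):
    k=s['mtx']; d=cv2.undistortPoints(np.array([[[u,v]]],float),k,np.array([float(s['k1']),0,0,0]))[0,0]
    T=s['world_from_camera']; return T[:3,3],T[:3,:3]@np.array([d[0],d[1],1])
def onz(s,u,v,z):
    o,d=ray(s,u,v); return o+d*(z-o[2])/d[2]
def proj(s,p):
    T=np.linalg.inv(s['world_from_camera']); c=T[:3,:3]@np.array(p)+T[:3,3]
    r=cv2.projectPoints(c.reshape(1,1,3),np.zeros(3),np.zeros(3),s['mtx'],np.array([float(s['k1']),0,0,0]))[0]
    return r[0,0]
E
python3 - <<'E'
from h import *
print(get_obs())
for n in('scene','top'):
    s=snap(n,n+'0.png'); print(s['mtx'],s['k1'],s['world_from_camera'])
E
```

```text
pics
{'time': 0.0, 'joint_positions': array([-1.43611314e+00,  8.79721354e-02,  1.37222703e+00, -2.96000782e-05,
        1.68358145e+00, -1.03076972e-01]), 'qvel': array([ 0.00038589, -0.00046671, -0.00076311,  0.00152504,  0.00129323,
       -0.00039518]), 'joint_torque': array([ 1.08961651e-04, -3.40178740e+01, -3.02424467e+01,  7.16258492e-02,
        3.29897425e-02, -1.53720653e-04]), 'tool_pos': array([ 0.12946491, -0.53399405,  0.20430862]), 'ee_rot': array([-3.14139679e+00,  2.17937230e-03, -1.33303926e+00]), 'wrist_force': array([0.26056083, 0.66141395, 0.50731312]), 'wrist_torque': array([ 0.00426881, -0.03545258,  0.04694983]), 'width': 0.09381575331282295}
[[529.42288802   0.         325.88937638]
 [  0.         529.42288802 234.15695583]
 [  0.           0.           1.        ]] -0.11510755837312005 [[-0.69760567 -0.53060956  0.48145594  0.03517188]
 [-0.71645068  0.5228819  -0.4618365   0.50212501]
 [-0.00668974 -0.6671192  -0.74492095  0.85615126]
 [ 0.          0.          0.          1.        ]]
[[590.63377631   0.         317.00934499]
 [  0.         590.63377631 225.61199042]
 [  0.           0.           1.        ]] -0.18293876558349192 [[-0.01100468 -0.99147215  0.12985325  0.36490748]
 [-0.99992064  0.01170771  0.0046519   0.02119821]
 [-0.00613251 -0.12979175 -0.99152231  1.3510354 ]
 [ 0.          0.          0.          1.        ]]
```

View pics/scene0.png

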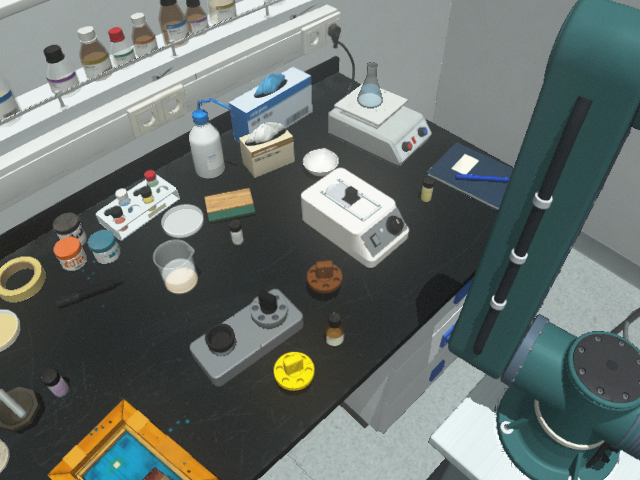

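View pics/top0.png

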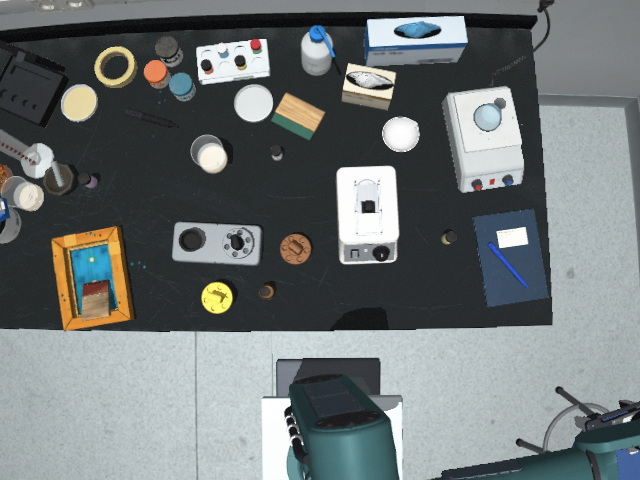

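The scene shows the mixer at scene (355,215), its lock grip at about (350,193), and the tube head at about (268,308). In the top view the mixer is at (368,215), the lock grip at (368,207), the tube head at (239,241) in the stand's right bore, and the cup at (190,240). I'll zoom in next.

```bash
python3 - <<'E'
from h import *
a=load('top0.png')['image'];b=load('scene0.png')['image']
def c(im,x0,y0,w,h,k): return cv2.resize(im[y0:y0+h,x0:x0+w],(w*k,h*k),interpolation=cv2.INTER_CUBIC)[:,:,::-1]
cv2.imwrite('pics/z1.png',np.hstack([c(a,325,155,90,120,4),c(a,165,210,105,120,4)]))
cv2.imwrite('pics/z2.png',np.hstack([c(b,290,160,130,110,3),c(b,185,270,130,110,3)]))
E
```

```text
(no output)
```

View pics/z1.png

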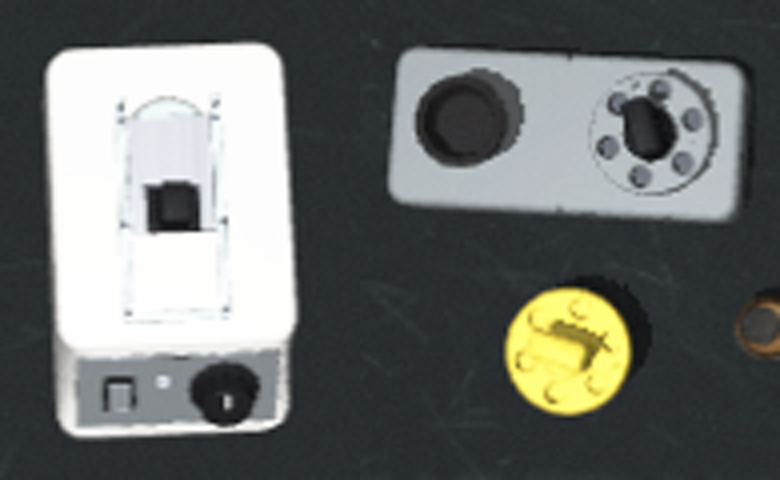

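View pics/z2.png

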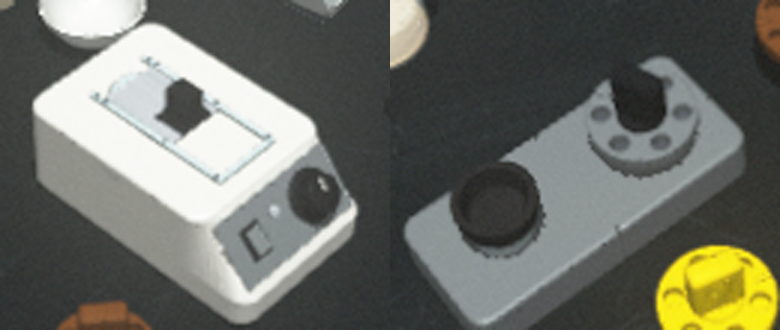

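```bash
python3 - <<'E'
from h import *
s=load('top0.png'); im=s['image']
def Z(x,y,o=(325,155)): return o[0]+(x+.5)/4-.5,o[1]+(y+.5)/4-.5
for nm,p in dict(LB=(46,70),LF=(58,330),RB=(285,70),RF=(297,320)).items(): print(nm,onz(s,*Z(*p),.08)[:2].round(4))
print('backedge',onz(s,*Z(100,45),.08)[:2],onz(s,*Z(240,43),.08)[:2])
for nm,p in dict(railLb=(122,100),railLf=(127,318),railRb=(215,97),railRf=(228,315)).items(): print(nm,onz(s,*Z(*p),.085)[:2].round(4))
# grip tops: dark masks
g=im.max(2)
def blob(x0,y0,x1,y1,t,z,nm,mode=cv2.RETR_EXTERNAL):
    m=np.zeros(g.shape,np.uint8); m[y0:y1,x0:x1]=(g[y0:y1,x0:x1]<t)
    n,l,st,c=cv2.connectedComponentsWithStats(m); i=1+st[1:,4].argmax()
    r=cv2.minAreaRect(np.argwhere(l==i)[:,::-1].astype(np.float32)); 
    print(nm,st[i],c[i],r, onz(s,*c[i],z)[:2].round(4))
    return l==i
blob(350,195,390,220,90,.1115,'lock')
blob(312-0,225,255,255,60,.09,'head') if 0 else None
blob(222,225,255,255,60,.09,'head')
np.set_printoptions(linewidth=200)
print(g[198:216,355:382]); print(g[230:256,226:260])
E
```

```text
LB [ 0.6495 -0.0162]
LF [ 0.5057 -0.0204]
RB [ 0.6483 -0.1481]
RF [ 0.5095 -0.1504]
backedge [ 0.66330517 -0.04618756] [ 0.66372626 -0.12359399]
railLb [ 0.6312 -0.0573]
railLf [ 0.5112 -0.0576]
railRb [ 0.6323 -0.1084]
railRf [ 0.5121 -0.1123]
lock [362 201  13  12 149] [368.00671141 206.75167785] ((368.0, 206.5), (11.0, 12.0), 90.0) [ 0.5664 -0.0819]
head [230 235  14  15 144] [236.46527778 241.76388889] ((236.7384796142578, 241.90769958496094), (14.63609790802002, 12.155404090881348), 82.87498474121094) [0.497  0.2011]
[[252 230 222 238 239 239 239 239 239 240 238 238 238 239 239 239 238 239 236 232 235 235 237 193 238 250 252]
 [252 221 210 239 239 239 239 240 241 239 238 238 238 238 239 239 238 240 236 234 235 236 235 189 239 250 252]
 [250 220 208 239 239 240 239 240 240 240 195 125 126 126 128 128 123 177 226 233 236 236 236 190 239 252 253]
 [248 236 227 239 239 207 138 127 130 129  93  46  50  49  50  51  52  77 110 150 221 236 235 183 243 253 253]
 [247 238 233 242 239 220 136  57  53  44  44  44  47  44  47  47  45  39  46 118 217 237 237 190 245 252 252]
 [246 239 234 242
[... 4341 characters left out ...]
130]
 [196 197 195 196 196 196 193 164 138 145 174 195 196 197 197 197 180  86  91 133 133 135 165 182 123  81 136 199 200 201 200 198 183 129]
 [197 197 197 197 197 194 172  89 118 131 138 172 197 198 196 199 187 131  86 134 132 148 176 151  87 134 197 200 199 201 199 196 172 119]
 [172 197 196 197 195 189 128 113 127 132 131 142 187 199 199 198 199 190 152 111 139 162 150  86 133 197 199 200 199 199 199 196 172 118]
 [182 183 195 196 198 190 108  75 130 132 131 143 186 200 199 199 199 200 197 198 191 155  97 132 197 198 199 199 199 198 197 195 172 118]
 [195 186 176 197 198 194 151  75 128 130 135 159 199 198 198 200 199 198 199 193 155 122 176 198 199 197 198 199 198 199 199 195 173 119]]
```

```bash
python3 - <<'E'
from h import *
a=load('top0.png')['image'];b=load('scene0.png')['image']
def c(im,x0,y0,w,h,k): return cv2.resize(im[y0:y0+h,x0:x0+w],(w*k,h*k),interpolation=cv2.INTER_CUBIC)[:,:,::-1]
cv2.imwrite('pics/z3.png',np.hstack([c(a,218,222,38,42,10),c(b,246,286,44,42,10)]))
E
```

```text
(no output)
```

View pics/z3.png

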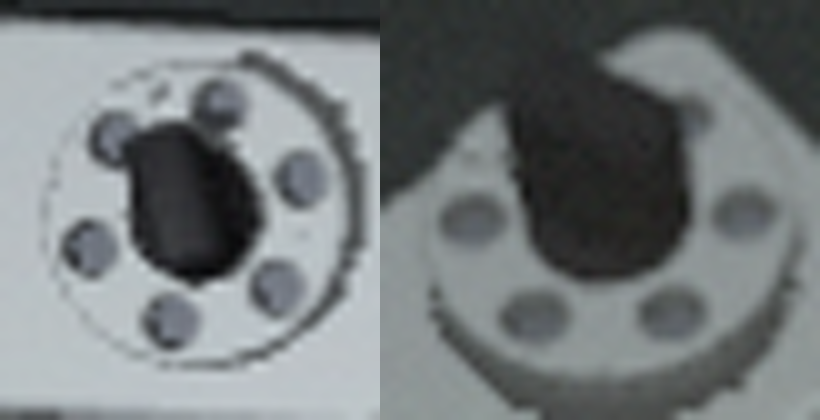

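```bash
python3 - <<'E'
from h import *
s=load('top0.png'); t=load('scene0.png')
P=np.array([(115,135),(218,102),(302,178),(278,287),(172,318),(90,247)],float)
pix=[(218+(x+.5)/10-.5,222+(y+.5)/10-.5) for x,y in P]
W=np.array([onz(s,*p,.058)[:2] for p in pix]); c=W.mean(0); print('head c',c)
d=W-c; print(np.hypot(*d.T)*1e3,np.degrees(np.arctan2(d[:,1],d[:,0])))
print('opp mids',[(W[i]+W[i+3])/2 for i in range(3)])
r=onz(s,218+15.85-.5,222+9.55-.5,.058)[:2]-c; print('rib',r,np.arctan2(r[1],r[0]))
# disc center from scene
print('scene predicted head centre px',proj(t,[*c,.058]))
q=[(473-380,218),(744-380,213),(535-380,315),(672-380,312)]
Q=np.array([onz(t,246+(x+.5)/10-.5,286+(y+.5)/10-.5,.058)[:2] for x,y in q]); d=Q-c; print(Q,np.hypot(*d.T),np.degrees(np.arctan2(d[:,1],d[:,0])))
r=onz(t,246+9-.5,286+15.5-.5,.058)[:2]-c; print('rib',r,np.arctan2(r[1],r[0]))
print('lock top',onz(s,369,205.7,.1115), 'cup',onz(s,190.5,239,.072))
for nm,u,v,z in [('bottle',266,290,.076),('yellowvial',450,236,.06),('browndisc',296,248,.06)]: print(nm,onz(s,u,v,z))
E
```

```text
head c [0.49836059 0.20416373]
[24.91492789 24.69125244 24.64463709 25.02469659 24.20953223 24.7565901 ] [  46.62875571  -11.28590214  -73.26979352 -132.84059281  167.69585879
  108.23940738]
opp mids [array([0.49840751, 0.20404464]), array([0.49864077, 0.20432717]), array([0.4980335 , 0.20411938])]
rib [0.02592617 0.00856836] 0.3191901942577801
scene predicted head centre px [268.27845969 306.44937805]
[[0.51387577 0.22290887]
 [0.4803803  0.18697589]
 [0.49000221 0.22815006]
 [0.47339073 0.21016796]] [0.02433312 0.02487394 0.02540092 0.02568161] [  50.38575974 -136.29084678  109.2116268   166.47941019]
rib [0.02677161 0.01036114] 0.36926645844762035
lock top [ 0.56867251 -0.08410283  0.1115    ] cup [0.5060046  0.30575979 0.072     ]
bottle [0.39323836 0.13865495 0.076     ]
yellowvial [ 0.50727407 -0.26737225  0.06      ]
browndisc [0.48496785 0.07391846 0.06      ]
```

Request:
servo_tool(targets="0 -0.433 -0.764 0 0 0 0;0 -0.433 -0.764 0 0 0 0;0 -0.433 -0.764 0 0 0 0;0 -0.433 -0.764 0 0 0 0;0 -0.433 -0.764 0 0 0 0;0 -0.433 -0.764 0 0 0 0;0 -0.433 -0.764 0 0 0 0")

```text
time: 0.68
tool_pos: [0.2914, -0.3823, 0.2053]
ee_rot: [-3.141, 0.0, -1.328]
wrist_force: [0.1, -0.2, 0.9]
width: 0.051
```

Request:
servo_tool(targets="0 -0.433 -0.764 0 0 0 0;0 -0.433 -0.764 0 0 0 0;0 -0.433 -0.764 0 0 0 0;0 -0.433 -0.764 0 0 0 0;0 -0.433 -0.764 0 0 0 0;0 -0.433 -0.764 0 0 0 0;0 -0.433 -0.764 0 0 0 0")

```text
time: 1.27
tool_pos: [0.4507, -0.2337, 0.2048]
ee_rot: [3.14, 0.0, -1.33]
wrist_force: [-1.0, -0.4, 0.0]
width: 0.0042
```

Request:
servo_tool(targets="0 -0.433 -0.764 0 0 0 0.07;0 -0.433 -0.764 0 0 0 0.07;0 -0.433 -0.764 0 0 0 0.07;0 -0.433 -0.764 0 0 0 0.07;0 -0.433 -0.764 0 0 0 0.07;0 -0.433 -0.764 0 0 0 0.07;0 -0.433 -0.764 0 0 0 0.07;0 -0.433 -0.764 0 0 0 0.07")

```text
time: 1.93
tool_pos: [0.6094, -0.0864, 0.2046]
ee_rot: [3.139, -0.001, -1.555]
wrist_force: [-0.1, -0.4, -0.1]
width: 0.0006
```

Request:
servo_tool(targets="0 -0.012 0 0.15 0 0 0;0 -0.012 0 0.3 0 0 0;0 -0.012 0 0.4 0 0 0;0 -0.012 0 0.445 0 0 0;0 -0.012 0 0.445 0 0 0")

```text
time: 2.35
tool_pos: [0.6065, -0.083, 0.0906]
ee_rot: [3.134, 0.001, -1.556]
wrist_force: [-1.3, 0.0, 0.2]
width: 0.0001
```

```bash
python3 - <<'E'
from h import *
print(get_obs()['tool_pos'],get_obs()['wrist_force'])
b=snap('scene','s1.png')['image']
cv2.imwrite('pics/s1z.png',cv2.resize(b[130:290,270:440],None,fx=3.5,fy=3.5)[:,:,::-1])
E
```

```text
[ 0.60654942 -0.08303744  0.09060445] [-1.27794704  0.02437591  0.21415746]
```

View pics/s1z.png

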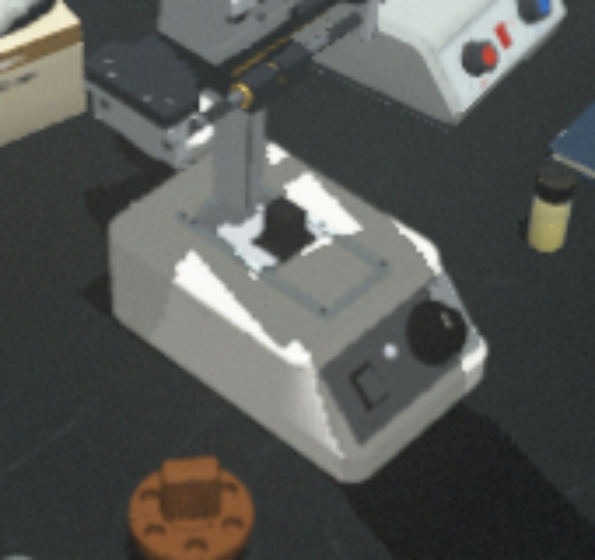

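The closed fingers stand on the plate just behind the lock grip, crop (285,225). Next I push towards -x.

Request:
servo_tool(targets="0 0 0.02 0 0 0 0;0 0 0.04 0 0 0 0;0 0 0.06 0 0 0 0;0 0 0.075 0 0 0 0;0 0 0.09 0 0 0 0;0 0 0.105 0 0 0 0;0 0 0.12 0 0 0 0;0 0 0.135 0 0 0 0;0 0 0.15 0 0 0 0;0 0 0.165 0 0 0 0;0 0 0.18 0 0 0 0")

```text
time: 3.32
tool_pos: [0.5648, -0.0817, 0.0944]
ee_rot: [-3.141, -0.0, -1.553]
wrist_force: [3.3, -0.3, 2.7]
width: 0.0005
```

Request:
servo_tool(targets="0 0 0.01 0 0 0 0;0 0 0.02 0 0 0 0;0 0 0.03 0 0 0 0;0 0 0.04 0 0 0 0")

```text
time: 3.65
tool_pos: [0.5547, -0.082, 0.0942]
ee_rot: [-3.142, -0.0, -1.553]
wrist_force: [2.3, -0.8, 2.9]
width: 0.0002
```

Request:
servo_tool(targets="0 0 0.01 0 0 0 0;0 0 0.02 0 0 0 0;0 0 0.03 0 0 0 0")

```text
time: 3.9
tool_pos: [0.5483, -0.0821, 0.0943]
ee_rot: [-3.139, -0.0, -1.553]
wrist_force: [9.6, -0.9, -2.4]
width: 0.0008
```

Request:
servo_tool(targets="0 0 0.01 0 0 0 0;0 0 0.02 0 0 0 0;0 0 0.02 0 0 0 0")

```text
time: 4.15
tool_pos: [0.5482, -0.0821, 0.0945]
ee_rot: [-3.127, -0.0, -1.553]
wrist_force: [18.2, -0.0, -7.1]
width: 0.0004
```

Request:
servo_tool(targets="0 0 0.01 0 0 0 0;0 0 0.02 0 0 0 0;0 0 0.02 0 0 0 0")

```text
time: 4.4
tool_pos: [0.5479, -0.0821, 0.0948]
ee_rot: [-3.116, -0.001, -1.552]
wrist_force: [29.7, -0.4, -13.7]
width: 0.0004
```

Request:
servo_tool(targets="0 0 -0.08 0 0 0 0;0 0 -0.08 0 0 0 0;0 0 -0.08 -0.15 0 0 0;0 0 -0.08 -0.3 0 0 0;0 0 -0.08 -0.45 0 0 0;0 0 -0.08 -0.5 0 0 0;1 -0.17 0.1 -0.5 0 0 -0.03;1 -0.33 0.2 -0.5 0 0 -0.06;1 -0.5 0.3 -0.5 0 0 -0.092;1 -0.66 0.4 -0.5 0 0 -0.092;1 -0.8 0.4 -0.5 0 0 -0.092;1 -0.8 0.4 -0.5 0 0 -0.092")

```text
time: 5.4
tool_pos: [0.4302, 0.1178, 0.2179]
ee_rot: [3.138, 0.001, -1.263]
wrist_force: [0.2, 0.3, 0.2]
width: 0.0372
```

```bash
python3 - <<'E'
from h import *
o=get_obs();print(o['tool_pos'],o['ee_rot'],o['wrist_force'],o['time'])
a=snap('top','t2.png')['image'];b=snap('scene','s2.png')['image']
def c(im,x0,y0,w,h,k): return cv2.resize(im[y0:y0+h,x0:x0+w],(w*k,h*k),interpolation=cv2.INTER_CUBIC)[:,:,::-1]
cv2.imwrite('pics/z4.png',np.hstack([c(a,338,160,62,110,5),c(b,295,165,95,110,5)]))
E
```

```text
[0.43020474 0.11778094 0.21790181] [ 3.13760350e+00  1.36095055e-03 -1.26292915e+00] [0.24591955 0.28723017 0.20708489] 5.4
```

View pics/z4.png

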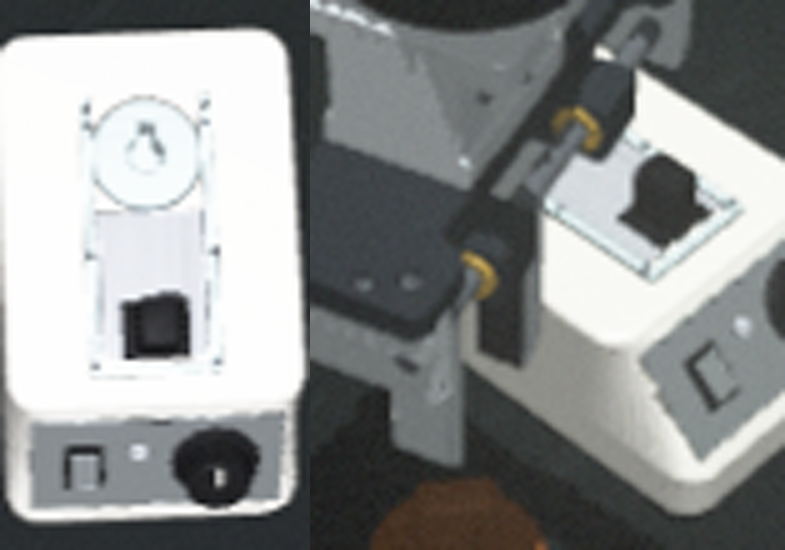

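The top view shows the lock at the front end. The hub ring is uncovered at zoom (147,152), with the notch pointing up, roughly towards +x.

```bash
python3 - <<'E'
from h import *
a=load('t2.png')['image']
k=a[172:208,350:386].astype(float).mean(2); k=np.clip((k-150)/(255-150),0,1)**1.5*255
cv2.imwrite('pics/z5.png',cv2.resize(k.astype(np.uint8),None,fx=16,fy=16,interpolation=cv2.INTER_CUBIC))
np.set_printoptions(linewidth=200); print(a[178:200,356:380].mean(2).astype(int))
E
```

```text
[[253 253 253 253 253 253 253 253 253 253 253 253 253 253 253 253 253 253 253 253 253 248 244 236]
 [246 253 253 253 253 253 252 245 215 198 210 210 195 232 244 250 253 253 253 253 253 244 243 235]
 [243 253 253 253 252 240 214 211 218 229 233 232 230 226 202 211 238 250 253 253 253 242 198 168]
 [240 253 253 247 214 200 233 244 246 247 247 247 247 245 242 237 215 209 246 252 253 241 167 208]
 [244 253 245 205 219 242 247 249 248 248 248 248 248 248 248 248 245 226 215 246 253 240 241 249]
 [248 248 198 208 242 246 247 247 247 247 247 247 247 247 247 247 247 244 232 207 243 232 224 238]
 [226 220 217 243 248 248 248 248 248 227 199 208 221 243 248 248 248 248 246 228 215 207 182 181]
 [173 188 234 248 248 248 248 248 248 215 148 146 162 234 248 248 248 248 248 246 214 173 235 244]
 [181 213 245 248 248 248 248 248 248 209 152 165 157 232 248 248 248 248 248 248 236 181 242 251]
 [210 234 247 247 247 247 248 247 244 231 238 235 183 222 246 248 248 248 248 248 247 208 241 251]
 [243 243 248 248 248 249 248 240 206 235 249 242 187 166 230 247 249 248 249 248 249 225 246 252]
 [248 246 2
[... 378 characters left out ...]
5 246]
 [237 240 249 249 249 249 249 248 233 241 250 250 250 245 246 249 250 250 250 250 250 227 227 246]
 [228 233 250 249 250 250 250 250 248 246 238 232 237 246 250 250 250 250 250 250 248 209 217 245]
 [224 220 248 250 250 250 250 250 250 250 248 248 248 249 251 250 250 250 250 250 236 185 212 244]
 [228 184 236 250 251 251 251 251 251 251 251 251 251 251 251 251 251 251 251 249 213 219 215 240]
 [245 225 202 240 251 251 251 251 251 251 250 250 251 251 251 251 251 251 251 231 191 245 228 238]
 [247 247 226 202 239 249 250 250 250 250 251 250 250 250 250 250 250 248 230 194 243 253 235 240]
 [239 248 251 231 205 235 248 250 250 250 251 251 250 250 250 250 248 225 193 243 253 253 243 244]]
```

View pics/z5.png

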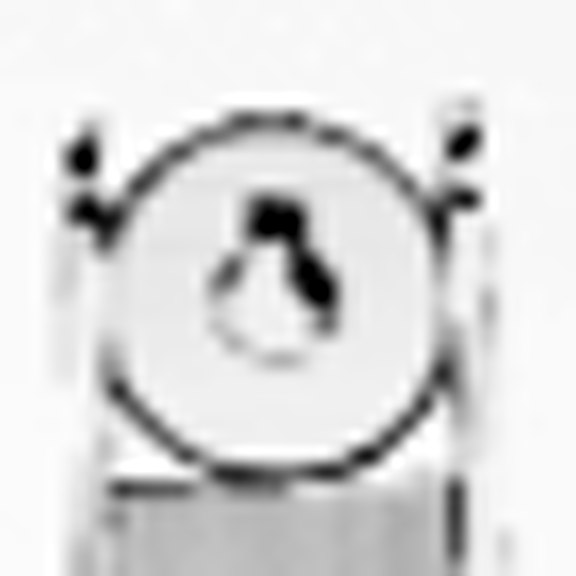

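```bash
python3 - <<'E'
from h import *
s=load('t2.png');g=s['image'].mean(2)
pts=[]
for th in np.arange(0,360,6):
    a=np.radians(th); rr=np.arange(9.5,13.5,.05)
    u=366.9+rr*np.cos(a); v=190+rr*np.sin(a)
    val=cv2.remap(g.astype(np.float32),u.astype(np.float32)[None],v.astype(np.float32)[None],cv2.INTER_LINEAR)[0]
    w=np.clip(250-val,0,None)
    i=val.argmin()
    if val[i]<225: pts.append((u[i],v[i],th))
W=np.array([onz(s,p[0],p[1],.081)[:2] for p in pts])
for it in range(5):
    A=np.c_[2*W,np.ones(len(W))]; x=np.linalg.lstsq(A,(W**2).sum(1),rcond=None)[0]
    r=np.sqrt(x[2]+x[:2]@x[:2]); e=np.hypot(*(W-x[:2]).T)-r
    k=abs(e)<2*e.std()+1e-4; W=W[k]
print('hub',x[:2],r,len(W),e.std()); c=x[:2]
# bore: sub-edge pts
for u in (366.75,366.9,367.05):
    n=onz(s,u,185,.081)[:2]-c; print('notch',n,np.arctan2(n[1],n[0]))
print('hub px',proj(s,[*c,.081]))
print('lock',onz(s,338+(163+.5)/5,160+(320.)/5,.1115)[:2])
E
```

```text
hub [ 0.60793397 -0.08259379] 0.024542286143657152 43 0.000434604267677435
notch [ 0.01179098 -0.00026479] -0.02245292347640585
notch [ 0.01178767 -0.00059428] -0.05037279772295662
notch [ 0.01178435 -0.00092378] -0.07823052004696217
hub px [366.7578676  190.28525164]
lock [ 0.52934313 -0.08680931]
```

Request:
servo_tool(targets="0.6 -0.247 -0.365 0 0 0 0;0.6 -0.247 -0.365 0 0 0 0;0.6 -0.247 -0.365 0 0 0 0;0.6 -0.247 -0.365 0 0 0 0;0.6 -0.247 -0.365 0.15 0 0 0;0.6 -0.247 -0.365 0.3 0 0 0;0.6 -0.247 -0.365 0.3 0 0 0")

```text
time: 6.08
tool_pos: [0.4948, 0.1989, 0.133]
ee_rot: [3.119, -0.0, -1.265]
wrist_force: [-1.1, -0.4, -2.4]
width: 0.0562
```

```bash
python3 - <<'E'
from h import *
o=get_obs();print(o['tool_pos'],o['ee_rot'],o['wrist_force'],o['time'],o['width'])
y=o['ee_rot'][2]; d=np.array([.4984,.2042])-o['tool_pos'][:2]
print('tool dx,dy frac',(d@[np.cos(y),np.sin(y)])/.25,(d@[np.sin(y),-np.cos(y)])/.25)
b=snap('scene','s3.png')['image']
cv2.imwrite('pics/s3z.png',cv2.resize(b[230:400,170:330],None,fx=3.5,fy=3.5)[:,:,::-1])
E
```

```text
[0.49475852 0.19886238 0.13300913] [ 3.11871683e+00 -3.80430924e-04 -1.26476602e+00] [-1.07145258 -0.43118121 -2.37714097] 6.0833 0.05623092053447527
tool dx,dy frac -0.015970115580296002 -0.020321540330194798
```

View pics/s3z.png

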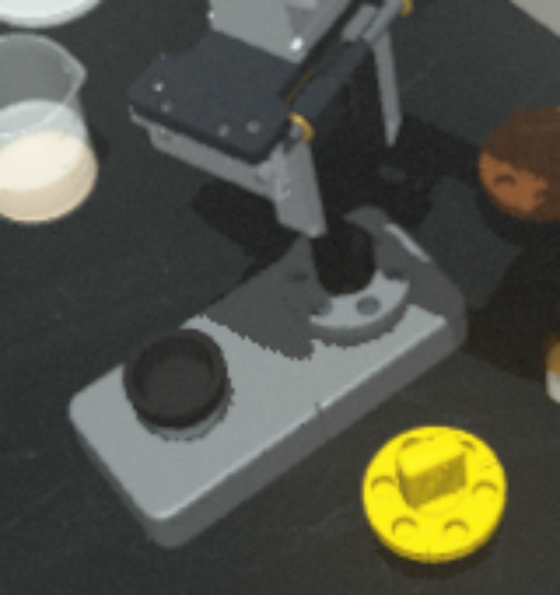

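The open fingers straddle the black bar at crop (345,255), clear of the cup. I'll let the arm settle and read again.

Request:
servo_tool(targets="0.6 0 0 0 0 0 0;0.6 0 0 0 0 0 0;0.6 0 0 0 0 0 0")

```text
time: 6.38
tool_pos: [0.5042, 0.2024, 0.1479]
ee_rot: [-3.135, -0.0, -1.264]
wrist_force: [-0.1, 0.3, 0.5]
width: 0.0564
```

Request:
servo_tool(targets="0.6 0 0 0 0 0 0;0.6 0 0 0 0 0 0;0.6 0 0 0 0 0 0")

```text
time: 6.63
tool_pos: [0.5028, 0.2025, 0.1455]
ee_rot: [-3.139, -0.0, -1.264]
wrist_force: [0.9, 1.0, -0.2]
width: 0.0564
```

Request:
servo_tool(targets="0.6 0 0 0 0 0 0;0.6 0 0 0 0 0 0;0.6 0 0 0 0 0 0")

```text
time: 6.88
tool_pos: [0.5021, 0.2024, 0.1442]
ee_rot: [3.141, -0.0, -1.264]
wrist_force: [0.2, 0.0, 0.2]
width: 0.0561
```

Request:
servo_tool(targets="0.6 -0.011 0.012 0.05 0 0 0;0.6 -0.011 0.012 0.1 0 0 0;0.6 -0.011 0.012 0.16 0 0 0;0.6 -0.011 0.012 0.22 0 0 0;0.6 -0.011 0.012 0.27 0 0 0;0.6 -0.011 0.012 0.3 0 0 0;0.6 -0.011 0.012 0.315 0 0 0;0.6 -0.011 0.012 0.322 0 0 0;0.6 -0.011 0.012 0.322 0 0 0;0.6 -0.011 0.012 0.322 0 0 0;0.6 -0.011 0.012 0.322 0 0 0;0.6 -0.011 0.012 0.322 0 0 0")

```text
time: 7.88
tool_pos: [0.499, 0.2042, 0.0646]
ee_rot: [-3.14, -0.0, -1.264]
wrist_force: [-0.5, -0.7, 0.6]
width: 0.0562
```

Request:
servo_tool(targets="0.6 0 0 0.008 0 0 0;0.6 0 0 0.008 0 0 0;0 0 0 0.008 0 0 0;0 0 0 0.008 0 0 0;0 0 0 0.008 0 0 0;0 0 0 0.008 0 0 0;0 0 0 0.008 0 0 0;0 0 0 0.008 0 0 0;0 0 0 0.008 0 0 0;0 0 0 0.008 0 0 0")

```text
time: 8.72
tool_pos: [0.4984, 0.2042, 0.0616]
ee_rot: [3.141, 0.0, -1.264]
wrist_force: [-0.1, 1.1, 0.0]
width: 0.0157
```

Request:
servo_tool(targets="0 0 0 -0.05 0 0 0;0 0 0 -0.12 0 0 0;0 0 0 -0.2 0 0 0;0 0 0 -0.3 0 0 0;0 0 0 -0.4 0 0 0;0 0 0 -0.48 0 0 0;0 0 0 -0.52 0 0 0;0 0 0 -0.52 0 0 0;0 0 0 -0.52 0 0 0;0 0 0 -0.52 0 0 0;0 0 0 -0.52 0 0 0;0 0 0 -0.52 0 0 0")

```text
time: 9.72
tool_pos: [0.4976, 0.2038, 0.1898]
ee_rot: [3.138, -0.0, -1.264]
wrist_force: [0.8, 0.8, -1.7]
width: 0.016
```

```bash
python3 - <<'E'
from h import *
o=get_obs();print(o['tool_pos'],o['ee_rot'],o['wrist_force'],o['wrist_torque'],o['time'],o['width'])
b=snap('scene','s4.png')['image']
cv2.imwrite('pics/s4z.png',cv2.resize(b[170:370,170:330],None,fx=3,fy=3)[:,:,::-1])
y=o['ee_rot'][2]; d=np.array([.6079,-.0826])-o['tool_pos'][:2]
print('tool dx,dy frac',(d@[np.cos(y),np.sin(y)])/.25,(d@[np.sin(y),-np.cos(y)])/.25)
E
```

```text
[0.49762954 0.20384374 0.18980485] [ 3.13807582e+00 -1.66824736e-05 -1.26386428e+00] [ 0.78337451  0.79556166 -1.711354  ] [-0.02940625 -0.04868022 -0.00874963] 9.7167 0.016017330334717146
tool dx,dy frac 1.2254936341682303 -0.07428860980456739
```

View pics/s4z.png

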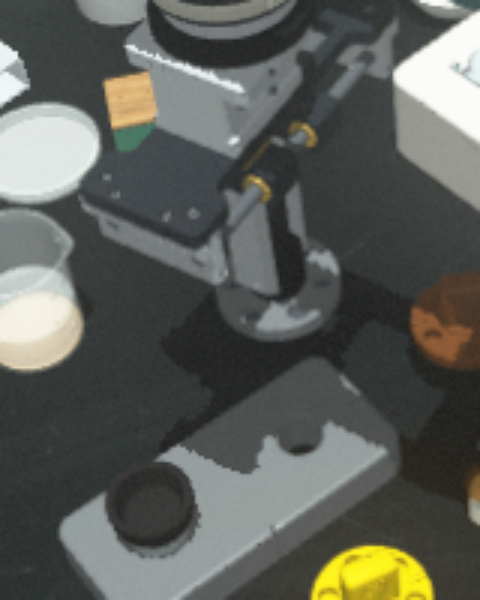

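The head is held level and clear of the stand, with the empty bore visible at crop (300,435) and the cup undisturbed. Next I carry it over the hub.

Request:
servo_tool(targets="0 0.1 0 0 0 0 0;0 0.2 0 0 0 0 0;0 0.35 0 0 0 0 0;0 0.5 0 0 0 0 0;0 0.65 -0.02 0 0 0 0;0 0.8 -0.04 0 0 0 0;0 0.92 -0.06 0 0 0 0;0 0.98 -0.074 0 0 0 0;0 0.98 -0.074 0 0 0 0")

```text
time: 10.52
tool_pos: [0.5909, -0.0268, 0.1903]
ee_rot: [3.14, -0.0, -1.268]
wrist_force: [-0.3, 0.6, -1.6]
width: 0.0161
```

Request:
servo_tool(targets="0 0.1 0 0 0 0 0.03;0 0.18 0 0 0 0 0.06;0 0.23 0 0 0 0 0.09;0 0.245 0 0 0 0 0.11;0 0.245 0 0 0 0 0.11;0 0.245 0 0 0 0 0.11;0 0.245 0 0 0 0 0.11;0 0.245 0 0 0 0 0.11;0 0.245 0 0 0 0 0.11;0 0.245 0 0 0 0 0.11;0 0.245 0 0 0 0 0.11")

```text
time: 11.43
tool_pos: [0.6086, -0.0819, 0.1918]
ee_rot: [-3.141, -0.0, -1.609]
wrist_force: [1.0, 0.4, -2.6]
width: 0.0159
```

```bash
python3 - <<'E'
from h import *
o=get_obs();print(o['tool_pos'],o['ee_rot'],o['wrist_force'],o['wrist_torque'],o['time'],o['width'])
b=snap('scene','s5.png')['image'];a=snap('top','t5.png')['image']
c=lambda im,x,y,w,h,k:cv2.resize(im[y:y+h,x:x+w],None,fx=k,fy=k,interpolation=cv2.INTER_CUBIC)[:,:,::-1]
cv2.imwrite('pics/s5z.png',np.hstack([c(b,280,100,130,170,3),c(a,320,130,120,170,3)]))
y=o['ee_rot'][2]; d=np.array([.6079,-.0826])-o['tool_pos'][:2]
print('tool dx,dy frac',(d@[np.cos(y),np.sin(y)])/.25,(d@[np.sin(y),-np.cos(y)])/.25)
E
```

```text
[ 0.60858026 -0.08188789  0.19181875] [-3.14146066e+00 -3.67303889e-05 -1.60868492e+00] [ 0.99980306  0.38935717 -2.60989522] [0.04816666 0.02909611 0.00922497] 11.4333 0.01594571152179016
tool dx,dy frac 0.0029494544945873613 0.0026112075266113088
```

View pics/s5z.png

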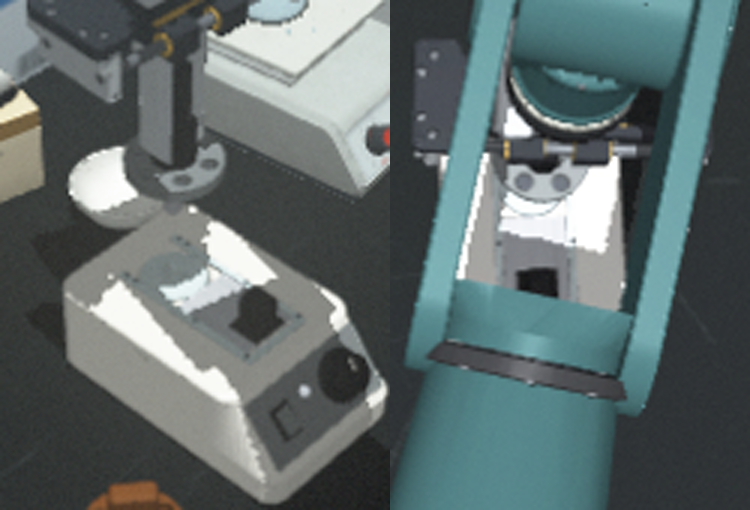

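The head hangs over the hub in the scene view, at crop (180,180), with the open lock well in front. I'll descend slowly and watch the force.

Request:
servo_tool(targets="0 0.003 0.003 0.06 0 0 0;0 0.003 0.003 0.12 0 0 0;0 0.003 0.003 0.18 0 0 0;0 0.003 0.003 0.22 0 0 0;0 0.003 0.003 0.22 0 0 0;0 0.003 0.003 0.22 0 0 0;0 0.003 0.003 0.22 0 0 0;0 0.003 0.003 0.22 0 0 0;0 0.003 0.003 0.22 0 0 0;0 0.003 0.003 0.22 0 0 0")

```text
time: 12.37
tool_pos: [0.6084, -0.0831, 0.1378]
ee_rot: [-3.14, -0.0, -1.609]
wrist_force: [-0.3, 0.8, -1.1]
width: 0.0158
```

```bash
python3 - <<'E'
from h import *
o=get_obs();print(o['tool_pos'],o['ee_rot'],o['wrist_force'],o['wrist_torque'],o['time'],o['width'])
b=snap('scene','s6.png')['image']
c=lambda im,x,y,w,h,k:cv2.resize(im[y:y+h,x:x+w],None,fx=k,fy=k,interpolation=cv2.INTER_CUBIC)[:,:,::-1]
cv2.imwrite('pics/s6z.png',c(b,310,140,75,75,8))
E
```

```text
[ 0.60836646 -0.08310704  0.13775816] [-3.13981965e+00 -3.89964029e-04 -1.60946960e+00] [-0.31529663  0.80347925 -1.14138943] [ 0.07006648  0.01971435 -0.04223623] 12.3667 0.015837099395640153
```

View pics/s6z.png

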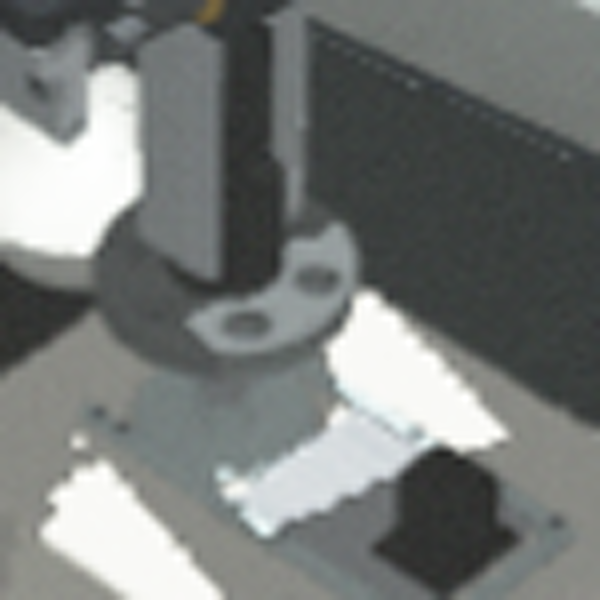

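The shaft tip is just above the hub centre, hidden at crop (230,390). Continuing down.

Request:
servo_tool(targets="0 0 0 0.008 0 0 0;0 0 0 0.016 0 0 0;0 0 0 0.022 0 0 0;0 0 0 0.028 0 0 0;0 0 0 0.028 0 0 0;0 0 0 0.028 0 0 0")

```text
time: 12.92
tool_pos: [0.6077, -0.083, 0.1294]
ee_rot: [3.141, 0.0, -1.609]
wrist_force: [0.8, -0.4, -1.3]
width: 0.0157
```

Request:
servo_tool(targets="0 0 0 0.006 0 0 0;0 0 0 0.012 0 0 0;0 0 0 0.016 0 0 0;0 0 0 0.016 0 0 0;0 0 0 0.016 0 0 0")

```text
time: 13.33
tool_pos: [0.6078, -0.083, 0.1255]
ee_rot: [3.141, -0.0, -1.609]
wrist_force: [-1.2, -0.2, -1.9]
width: 0.0157
```

Request:
servo_tool(targets="0 0 0 0.006 0 0 0;0 0 0 0.012 0 0 0;0 0 0 0.016 0 0 0;0 0 0 0.016 0 0 0;0 0 0 0.016 0 0 0")

```text
time: 13.75
tool_pos: [0.6078, -0.083, 0.1215]
ee_rot: [3.141, -0.0, -1.609]
wrist_force: [-0.7, 0.4, -2.6]
width: 0.016
```

Request:
servo_tool(targets="0 0 0 0.006 0 0 0;0 0 0 0.012 0 0 0;0 0 0 0.012 0 0 0;0 0 0 0.012 0 0 0")

```text
time: 14.08
tool_pos: [0.6077, -0.083, 0.1185]
ee_rot: [3.141, -0.0, -1.609]
wrist_force: [-0.4, 0.6, -1.9]
width: 0.0156
```

At 5 mm below the level where the key would meet the hub face there is still no force, so the key is in its keyway. Continuing down.

Request:
servo_tool(targets="0 0 0 0.008 0 0 0;0 0 0 0.016 0 0 0;0 0 0 0.024 0 0 0;0 0 0 0.032 0 0 0;0 0 0 0.036 0 0 0;0 0 0 0.036 0 0 0;0 0 0 0.036 0 0 0")

```text
time: 14.67
tool_pos: [0.6078, -0.083, 0.1096]
ee_rot: [3.141, -0.0, -1.609]
wrist_force: [-0.1, 0.5, -1.9]
width: 0.0157
```

Request:
servo_tool(targets="0 0 0 0.006 0 0 0;0 0 0 0.012 0 0 0;0 0 0 0.012 0 0 0;0 0 0 0.012 0 0 0")

```text
time: 15.0
tool_pos: [0.6082, -0.0831, 0.108]
ee_rot: [-3.14, -0.0, -1.609]
wrist_force: [-2.0, 0.9, 3.5]
width: 0.0157
```

Request:
servo_tool(targets="0 0 0 0.006 0 0 0;0 0 0 0.012 0 0 0;0 0 0 0.012 0 0 0;0 0 0 0.012 0 0 0")

```text
time: 15.33
tool_pos: [0.6082, -0.0831, 0.1052]
ee_rot: [-3.14, -0.0, -1.609]
wrist_force: [-2.3, 0.2, 7.8]
width: 0.0158
```

Request:
servo_tool(targets="0 0 0 0.006 0 0 0;0 0 0 0.012 0 0 0;0 0 0 0.012 0 0 0;0 0 0 0.012 0 0 0")

```text
time: 15.67
tool_pos: [0.6083, -0.0831, 0.1035]
ee_rot: [-3.139, -0.001, -1.609]
wrist_force: [-3.5, 0.7, 10.1]
width: 0.0158
```

Request:
servo_tool(targets="0 0 0 0.004 0 0 0;0 0 0 0.008 0 0 0;0 0 0 0.008 0 0 0;0 0 0 0.008 0 0 0")

```text
time: 16.0
tool_pos: [0.6084, -0.0831, 0.1035]
ee_rot: [-3.138, -0.001, -1.609]
wrist_force: [-6.4, 1.3, 17.0]
width: 0.0156
```

The spring bottoms out at TCP z 0.1035, the depth I predicted, with a push of about 17 N. One last look before handing in.

```bash
python3 - <<'E'
from h import *
b=snap('scene','s7.png')['image'];a=snap('top','t7.png')['image']
c=lambda im,x,y,w,h,k:cv2.resize(im[y:y+h,x:x+w],None,fx=k,fy=k,interpolation=cv2.INTER_CUBIC)[:,:,::-1]
cv2.imwrite('pics/s7z.png',np.hstack([c(b,300,140,100,100,5)]))
o=get_obs();print(o['tool_pos'],o['ee_rot'],o['wrist_force'],o['time'],o['width'])
E
```

```text
[ 0.60831194 -0.08308355  0.10344102] [-3.13828297e+00 -8.50885560e-04 -1.60937516e+00] [-6.66376682  1.04491005 15.97260351] 16.1 0.015905240552504463
```

View pics/s7z.png

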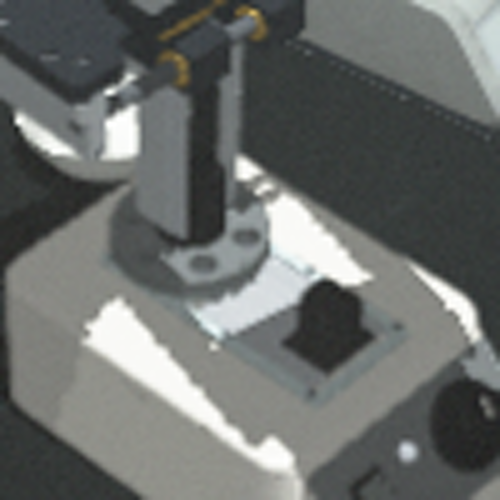

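View pics/s7.png

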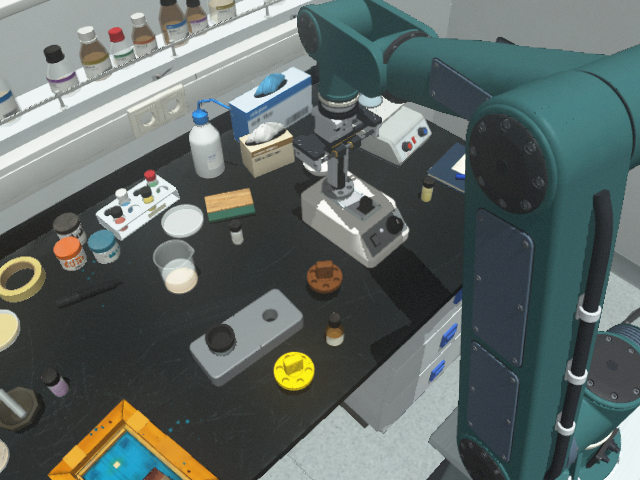

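The head's disc sits low on the deck over the hub, at crop (190,250). The lock grip at (330,325) is still at the front stop. The cup (219,338), both vials (237,232 and 427,190) and the bottle (335,330) haven't moved. Handing in.

Request:
servo_tool(targets="0 0 0 0 0 0 0;0 0 0 0 0 0 0;0 0 0 0 0 0 0;0 0 0 0 0 0 0")

```text
time: 16.43
tool_pos: [0.6083, -0.0831, 0.1034]
ee_rot: [-3.138, -0.001, -1.609]
wrist_force: [-5.3, 0.9, 16.0]
width: 0.0156
```

```bash
python3 - <<'E'
from h import *
print(robot.close_job())
o=get_obs();print(o['tool_pos'],o['wrist_force'],o['time'],o['width'])
E
```

```text
the job is handed in; nothing more can be done
None
the job is handed in; nothing more can be done
```

The tube head is in the hub, fully home, and I handed the job in at about 16.4 s with the arm still gripping it and pressing it down. No verdict was reported, so these are my own last checks:

- **Lock:** I pushed it to the front until it stopped dead, with the force rising to about 30 N. The last picture shows it still at the front.
- **Key:** I turned the head to the measured keyway direction before lowering it. The key slipped in at once, so it never had to be turned under pressure to find the slot.
- **Depth:** The head met the spring with the tool at about 108.5 mm and stopped at 103.4 mm. That is about 5 mm of travel, at the height I had worked out for fully home and fully pressed.
- **Push and grip:** The final push was about 16 N down. The fingers were 15.6 mm apart on the bar and the tool was within 0.004 rad of upright.
- **Other objects:** In the last picture the cup head, both vials and the dropper bottle were where they started.

No check failed or disagreed. After hand-in the robot gave no more readings, so I couldn't watch the final second.

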